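# Fetch the spare fuse from under the sliding cover

## Robot

A 6-joint arm with a two-finger parallel gripper is mounted at the origin on the work surface. World frame = base frame: x ahead of the robot, y to its left, z up, the work surface at z = 0. Lengths are in m, angles in degrees, forces in N, time in s.
With the tool pointing down it reaches from about 0.425 to 0.925 m from the base axis. Payload 12.5 kg.
Tool frame: the origin (TCP) lies at the very end of the fingers, on their centre line; the grasp point (between the pads) lies 19 mm behind it (arm.grip_point_offset is the distance from the TCP to the grasp point, in m); z points along the fingers, y is the direction in which the jaws open and shut (so a half turn about z gives the same grasp; the last joint's range is limited). The gripper opens to 85 mm and grips with 20 to 120 N. Pads are 22 mm wide; open, the fingers measure 114 mm over their backs; the gripper's body (76 mm by 85 mm) begins 54 mm behind the grasp point. The pads swing forward as they close: fully open they stand 13 mm farther back than shut.
Start: joints at [-78.587, 28.126, 89.318, -0, 62.55, -6.05], TCP at [0.188, -0.596, 0.231] pointing down, gripper open.
Joint ranges: [-177.58, 177.58], [-47.91, 125.51], [2.72, 160], [-65.01, 245.01], [3.68, 167.84], [-153.87, 153.87]. Speed limits (degrees/s): [127.2, 127.2, 159.86, 180, 180, 180].

## Interface

Orientations are given as a 3x3 rotation matrix whose columns are the frame's x, y, z axes.
In Python, from bench import arm gives the robot as it stands.
- The arm moves only by the shell command python3 -m creep 'ROWS' [FORCE]. ROWS is JSON, a list of rows, each a list of 5 numbers: the shift along the tool's x, y, z in cm, then the turn about the tool's z in degrees, then the closure, from 0 (fully open) to 1 (shut). A call has 1 to 8 rows; each row is the pose to reach, as a shift and turn from the pose commanded when the call began, along the tool's axes at that moment; what a row does not reach only later rows make up. A row lasts 1/8 s, in which the tool goes at most 62.5 mm and 10.7 degrees, less where a joint would pass 70% of its speed; a pose out of reach is approached as far as the arm can. A call with a gripper value outside its range is refused whole. The fingers move at their own pace and stop on an object; FORCE is the grip in N (left out, the last holds). Time passes only in rows, so rows that repeat a pose let the fingers close. It gives the time, the measured TCP pose, the force and the opening at its end, in the units of the state.
- arm.state(): the state, without advancing time (a new reading comes with each control period).
- arm.camera(name): name is "scene" or "top" or "wrist"; returns a dict with "frame" (420x560x3 uint8, red, green, blue), "z_map" (420x560 float32, m along the optical axis (not along the pixel's ray), 0 where there is no reading), "fov_y" (degrees; the focal length in pixels is half the picture's height over the tangent of half this angle, whatever the lens; pixels are square), "cx", "cy" (the principal point, pixels), "pose" (4x4, takes a point from camera to world coordinates). Camera axes: x right, y down, z forward; pixel columns grow to the right and rows downward; lengths in m; the calibration is good to about 2 mm. A picture is of the moment at which its call begins.
- arm.sign_off(): hands the job in, once; it reports no verdict.
The state is a dict: "clock": time; "joints": joint angles; "joint_velocities": joint speeds; "tau": joint torques, N m; "eef_pos": TCP position; "tcp_rot": TCP orientation; "force": force on the tool from outside, world axes, zero at the start; "ft_torque": the same for the moment, N m; "opening": finger opening in m.
Only numpy, scipy, OpenCV 4.12 (cv2) and the standard library are available. Lean on these libraries where they do the work, as an engineer would, in place of code of your own. Each camera call takes 0.05 s, during which the arm holds its last target. There are 200 camera calls.

## Task

The bench supply needs its spare fuse. Slide the loose aluminium cover of the black spares block fully back, clear of all three pockets, by its knob and without lifting it off; then take the white ceramic fuse out of whichever pocket holds it and set it down, not dropped, lying flat in the shallow rectangular aluminium tray. Leave the cover slid back on the block.

Things in the scene. Friction and masses are not known exactly. Their poses are not given: they have to be found in the camera images.
- block: Fixed black block 208 (x) x 212 (y) mm, top 38 mm up; origin: centre of underside. Pockets in a row on its near half, centres x -54, y -62, 0, 62 mm; each 84 (x) x 56 (y), 30 deep, floor 8 mm up; they hold fuse, grey ring core and round blue capacitor in any order. From x -12 to 98 the top is solid: the cover slides there. Lips 8 mm high along both y sides and at x 98 mm (the stop).
- cover_knob (a point): Centre of the cover's upright round black knob, 22 mm diameter, 32 high, at the plate's middle. Cover: loose aluminium plate 98 (x) x 188 (y) x 6 mm, 0.3 kg, on the block's top, 3 mm play to the side lips. It starts over the pockets, this point at x -54, z 60 mm in the block's frame, and slides freely along the block's +x; pockets fully clear from x 37, stop at x 49 mm.
- fuse_centre (a point): Centre (half-way up) of the fuse: white ceramic 22 (x) x 26 (y) x 24 mm high, steel caps and tags at the ends, 44 mm long along its y, 50 g. Lies flat on a pocket floor within 5 mm of the pocket's centre, its y along the block's within 8 degrees. Grip across the 22 mm width, gripper part open: 27 mm or more free on each side to the pocket walls.
- tray: Shallow open rectangular aluminium tray, fixed, outside 150 (x) x 130 (y) x 15 mm high, walls and floor 4 mm thick; origin: centre of underside, z up. Left of the block (+y side).
Things that resemble listed ones, but are neither listed nor needed, are in the scene too. What is meant by the part that bears cover_knob is not yellow, and is the smaller of those in its own colour.

How it is judged:
By the outcome, as a careful person would: the job done as asked, in the order asked, and still so for the second after the job is handed in, with the robot touching nothing.
It also fails if it takes over 48 s, if anything falls off the work surface, if the arm or the gripper's body presses on something with over 40 N, if the wrist force passes 120 N, or if a joint passes its speed limit or range.

## Working session

There is one attempt and no reset: what is moved stays moved. The work goes in short steps, Python scripts to look and compute and a shell command to move; the robot and the scene stay as the last step left them, time stands still between calls to the robot, and variables do not carry over. Pictures are saved under pics/ and viewed, about 8 in all and at most 12, crops included, and the job is handed in when it is done.

```bash
mkdir -p pics; cat > h.py <<'E'
import numpy as np, cv2
from bench import arm
def cam(n):
    c=arm.camera(n); c['n']=n
    c['f']=c['frame'].shape[0]/2/np.tan(np.radians(c['fov_y']/2)); return c
def pts(c):
    z=c['z_map']; v,u=np.mgrid[:z.shape[0],:z.shape[1]]
    P=np.dstack([(u-c['cx'])/c['f']*z,(v-c['cy'])/c['f']*z,z])
    W=P@c['pose'][:3,:3].T+c['pose'][:3,3]; W[z==0]=np.nan; return W
def ray(c,u,v,h):
    d=c['pose'][:3,:3]@np.array([(u-c['cx'])/c['f'],(v-c['cy'])/c['f'],1]); o=c['pose'][:3,3]
    return o+d*(h-o[2])/d[2]
def save(c,name): cv2.imwrite('pics/'+name,cv2.cvtColor(c['frame'],cv2.COLOR_RGB2BGR))
E
python3 - <<'E'
from h import *
for n in ['scene','top']:
    c=cam(n); save(c,n+'1.png'); np.save(n+'.npy',c,allow_pickle=True); print(n,c['pose'].round(3).tolist(),c['f'],c['cx'],c['cy'])
s=arm.state(); print(s['clock'],s['tcp_rot'],s['eef_pos'],s['opening'])
E
```

```text
scene [[-0.021, 0.701, -0.713, 1.08], [1.0, 0.028, -0.002, -0.002], [0.019, -0.713, -0.701, 0.739], [0.0, 0.0, 0.0, 1.0]] 476.06212268103604 274.51110705069317 209.2449424478826
top [[-0.027, -0.999, 0.043, 0.343], [-1.0, 0.027, -0.004, -0.003], [0.002, -0.043, -0.999, 1.237], [0.0, 0.0, 0.0, 1.0]] 494.22304311484055 288.51888293491504 212.77189154695452
0.1 [[ 9.53911226e-01  3.00088876e-01 -2.00076356e-04]
 [ 3.00088929e-01 -9.53910764e-01  9.42490257e-04]
 [ 9.19758527e-05 -9.59092735e-04 -9.99999536e-01]] [ 0.18754824 -0.59600323  0.23079416] 0.0852040886219406
```

View pics/top1.png

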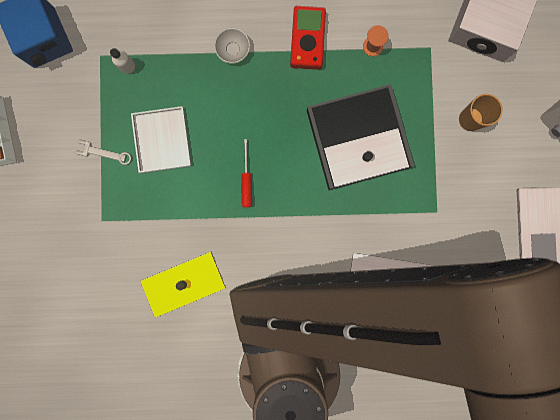

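View pics/scene1.png

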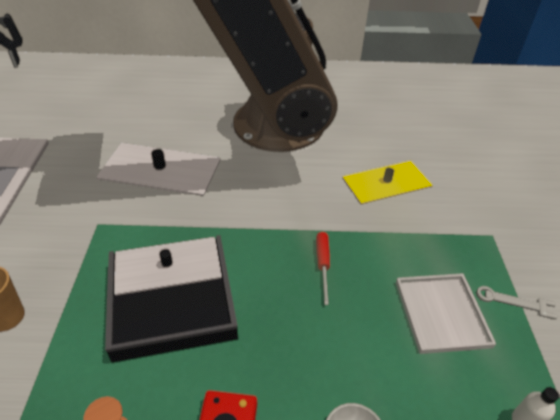

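The top view shows the block on the mat with its aluminium cover over the near half: knob near (368,156), block corners near (308,106), (388,87), (413,165) and (331,188). The tray is near (161,140). The scene view shows the knob near (166,258). The yellow plate and the larger aluminium plate by the base are decoys.

```bash
python3 - <<'E'
from h import *
def comp(c,mask,seed):
    n,l,s,ct=cv2.connectedComponentsWithStats(mask.astype(np.uint8)); return l==l[seed[1],seed[0]]
K={}
for n,seed,win,pl,tr in [('top',(368,156),(355,140,382,172),(345,165),(162,140)),('scene',(166,258),(154,245,178,270),(200,265),(445,310))]:
    c=np.load(n+'.npy',allow_pickle=True).item(); W=pts(c); g=c['frame'].max(2)
    m=np.zeros(g.shape,bool); x0,y0,x1,y1=win; m[y0:y1,x0:x1]=g[y0:y1,x0:x1]<70
    m=comp(c,m,seed)
    top=m&(W[...,2]>0.068); 
    print(n,'knob px',m.sum(),'topz',np.nanmax(W[m][:,2]),'top xy depth',np.nanmean(W[top],0),top.sum())
    v,u=np.nonzero(top); print(' ray top@.076',ray(c,u.mean(),v.mean(),.076))
    K[n]=(c,u.mean(),v.mean())
    # plate & tray & block
    print(' plate z',np.nanmedian(W[pl[1]-3:pl[1]+4,pl[0]-3:pl[0]+4,2]))
    hsv=cv2.cvtColor(c['frame'],cv2.COLOR_RGB2HSV)
    notgreen=~((hsv[...,0]>50)&(hsv[...,0]<95)&(hsv[...,1]>90))
    t=comp(c,cv2.morphologyEx(notgreen.astype(np.uint8),cv2.MORPH_OPEN,np.ones((3,3))),tr)
    cn=max(cv2.findContours(t.astype(np.uint8),0,1)[0],key=cv2.contourArea)
    r=cv2.approxPolyDP(cv2.convexHull(cn),6,True)[:,0]; print(' tray px',t.sum(),r.tolist()); Q=np.array([ray(c,a,b,.015) for a,b in r]);print(Q.round(4).tolist(),Q.mean(0))
    print(' tray floor z',W[tr[1],tr[0]], 'rim max z',np.nanpercentile(W[t][:,2],98))
    w=(hsv[...,1]<60)&(hsv[...,2]>130)
    p=comp(c,w,pl); cn=max(cv2.findContours(p.astype(np.uint8),0,1)[0],key=cv2.contourArea)
    r=cv2.minAreaRect(cn); b=cv2.approxPolyDP(cv2.convexHull(cn),6,True)[:,0]; Q=np.array([ray(c,a,d,.044) for a,d in b]); print(' plate',b.tolist(),Q.round(4).tolist(),Q.mean(0))
# triangulate
A=[];B=[]
for c,u,v in K.values():
    o=c['pose'][:3,3]; d=c['pose'][:3,:3]@np.array([(u-c['cx'])/c['f'],(v-c['cy'])/c['f'],1]); d/=np.linalg.norm(d); P=np.eye(3)-np.outer(d,d); A.append(P);B.append(P@o)
print('tri',np.linalg.solve(sum(A),sum(B)))
E
```

```text
top knob px 73 topz 0.08018962289514775 top xy depth [ 0.52384853 -0.1985661   0.0756872 ] 57
 ray top@.076 [ 0.52380002 -0.19851352  0.076     ]
 plate z 0.04477571264216529
 tray px 3323 [[182, 106], [191, 165], [138, 173], [131, 113]]
[[0.6701, 0.2514, 0.015], [0.5215, 0.2317, 0.015], [0.5051, 0.3635, 0.015], [0.6559, 0.3788, 0.015]] [0.58814134 0.3063739  0.015     ]
 tray floor z [0.58822625 0.3055304  0.00360107] rim max z 0.017780367830064564
 plate [[397, 128], [407, 167], [334, 185], [324, 148]] [[0.5944, -0.2768, 0.044], [0.4983, -0.2975, 0.044], [0.4593, -0.119, 0.044], [0.5501, -0.0975, 0.044]] [ 0.52552513 -0.19770907  0.044     ]
scene knob px 156 topz 0.0793463329119154 top xy depth [ 0.52937503 -0.19873677  0.07500512] 84
 ray top@.076 [ 0.5302189  -0.19844094  0.076     ]
 plate z 0.044275855048450996
 tray px 157857 [[559, 0], [559, 397], [551, 419], [0, 419], [0, 0]]
[[-0.9079, 1.1201, 0.015], [0.7453, 0.4504, 0.015], [0.78, 0.4242, 0.015], [0.8035, -0.4008, 0.015], [-0.753, -1.0746, 0.015]] [0.13357517 0.10387154 0.015     ]
 tray floor z [0.58234363 0.31328089 0.00351278] rim max z 0.3739424611201983
 plate [[214, 237], [220, 276], [115, 293], [116, 251]] [[0.4558, -0.1203, 0.044], [0.5504, -0.0989, 0.044], [0.594, -0.2785, 0.044], [0.4984, -0.3015, 0.044]] [ 0.52463797 -0.19979278  0.044     ]
tri [ 0.52486232 -0.19997727  0.06953747]
```

The two views agree: knob at (0.525, -0.199), top at 0.076, plate top at 0.044, block yaw about 12.3°. The tray is at (0.588, 0.306), yaw about 7°. I'll move above the knob with the jaws along the block's x.

```bash
python3 -m creep '[[44.1,-27.8,5,-84.8,0],[44.1,-27.8,5,-84.8,0],[44.1,-27.8,5,-84.8,0],[44.1,-27.8,5,-84.8,0],[44.1,-27.8,5,-84.8,0],[44.1,-27.8,5,-84.8,0],[44.1,-27.8,5,-84.8,0],[44.1,-27.8,5,-84.8,0]]' 30; python3 - <<'E'
from h import *
s=arm.state(); R=s['tcp_rot']; print(s['clock'],s['eef_pos'],R.round(4).tolist())
print((R.T@(np.array([.525,-.199,.05])-s['eef_pos'])*100).round(2), 'y ang',np.degrees(np.arctan2(R[1,1],R[0,1])))
c=cam('wrist'); save(c,'w1.png'); np.save('w1.npy',c,allow_pickle=True)
E
```

```text
clock: 1.1
eef_pos: [0.5106, -0.2149, 0.1833]
tcp_rot: [[-0.218, 0.976, -0.0], [0.976, 0.218, -0.0], [-0.0, -0.0, -1.0]]
force: [-0.0, -0.5, -0.3]
opening: 0.0851
1.1 [ 0.51063334 -0.21493511  0.18327374] [[-0.218, 0.976, -0.0001], [0.976, 0.218, -0.0001], [-0.0001, -0.0001, -1.0]]
[ 1.24  1.75 13.33] y ang 12.59056355806786
```

View pics/w1.png

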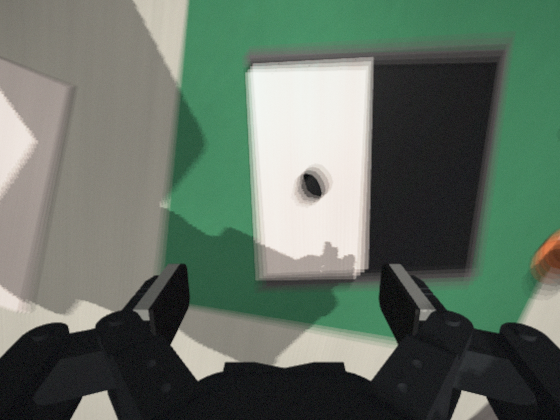

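The wrist view, slightly motion-blurred, shows the cover with its knob near (313,184) and the block's solid top to its right. I'll let the arm settle and then compute the remaining shift.

```bash
python3 -m creep '[[0,0,0,0,0.3],[0,0,0,0,0.3]]' 30 >/dev/null; python3 - <<'E'
from h import *
s=arm.state(); R=s['tcp_rot']; print(s['clock'],s['eef_pos'],s['opening'])
c=cam('wrist'); W=pts(c); g=c['frame'].max(2); m=np.zeros(g.shape,bool); m[120:260,240:390]=g[120:260,240:390]<75
T=m&(W[...,2]>.070)&(W[...,2]<.085); v,u=np.nonzero(T); print(T.sum(),u.mean(),v.mean(),np.nanmedian(W[T],0)); k=ray(c,u.mean(),v.mean(),.076); print('knob',k)
P=W[(W[...,2]>.041)&(W[...,2]<.047)&(c['frame'].min(2)>110)]; r=cv2.minAreaRect(P[:,:2].astype(np.float32)); print(r)
for q in (k,[.525,-.199,0]): print((R.T@(np.array([q[0],q[1],.051])-s['eef_pos'])*100).round(2), 'y ang',np.degrees(np.arctan2(R[1,1],R[0,1])))
E
```

```text
1.4 [ 0.50905064 -0.21731691  0.18348521] 0.05985884480521997
568 309.63028169014086 189.29049295774647 [ 0.52535498 -0.19952258  0.07626605]
knob [ 0.52537733 -0.19964302  0.076     ]
((0.5258499979972839, -0.2005397081375122), (0.0982934907078743, 0.1876552551984787), 13.62771987915039)
[ 1.38  1.97 13.25] y ang 12.1683437796404
[ 1.45  1.95 13.25] y ang 12.1683437796404
```

The wrist camera gives the knob at (0.5254, -0.1996), within 1 mm of the earlier fix, and its plate size is right (98 x 188). Descend and grip.

```bash
python3 -m creep '[[1.4,2,5,-0.8,0.3],[1.4,2,10,-0.8,0.3],[1.4,2,13.2,-0.8,0.3],[1.4,2,13.2,-0.8,0.3],[1.4,2,13.2,-0.8,0.8],[1.4,2,13.2,-0.8,0.8],[1.4,2,13.2,-0.8,0.8],[1.4,2,13.2,-0.8,0.8]]' 30; python3 -m creep '[[0,0,0,0,0.8],[0,0,0,0,0.8]]' 30
```

```text
clock: 2.45
eef_pos: [0.5266, -0.1993, 0.0532]
tcp_rot: [[-0.226, 0.974, 0.002], [0.974, 0.226, -0.002], [-0.002, 0.002, -1.0]]
force: [-2.0, -1.8, 6.5]
opening: 0.0206
clock: 2.7
eef_pos: [0.5266, -0.1994, 0.0532]
tcp_rot: [[-0.226, 0.974, 0.002], [0.974, 0.226, -0.002], [-0.002, 0.002, -1.0]]
force: [-2.6, -1.7, 6.7]
opening: 0.021
```

Gripped; the opening of 21 mm matches the 22 mm knob. Slide along the block's +x, easing off the small downward load.

```bash
python3 -m creep '[[0,0.5,-0.15,0,0.8],[0,1.9,-0.15,0,0.8],[0,3.5,-0.15,0,0.8],[0,5.1,-0.15,0,0.8],[0,6.7,-0.15,0,0.8],[0,8.2,-0.15,0,0.8],[0,9.3,-0.15,0,0.8],[0,9.8,-0.15,0,0.8]]' 30; python3 -m creep '[[0,0,0,0,0.8],[0,0,0,0,0.8]]' 30; python3 - <<'E'
from h import *
c=cam('top'); cv2.imwrite('pics/top2.png',cv2.resize(cv2.cvtColor(c['frame'],cv2.COLOR_RGB2BGR)[70:210,280:440],None,fx=4,fy=4))
E
```

```text
clock: 3.7
eef_pos: [0.6224, -0.1763, 0.0533]
tcp_rot: [[-0.227, 0.974, -0.0], [0.974, 0.227, -0.0], [-0.0, -0.0, -1.0]]
force: [-6.2, -1.3, 7.6]
opening: 0.0208
clock: 3.95
eef_pos: [0.6227, -0.1763, 0.0533]
tcp_rot: [[-0.226, 0.974, 0.002], [0.974, 0.226, -0.0], [-0.001, 0.002, -1.0]]
force: [2.8, 2.3, 2.9]
opening: 0.0209
```

View pics/top2.png

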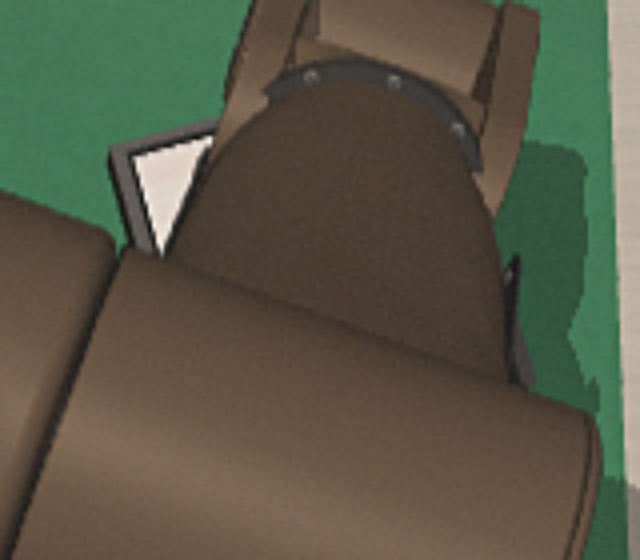

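The arm hides most of the top view, but the cover's far corner is visible near (175,190), back against the lip's end of the block; the TCP travelled 98.8 mm, so x is about 45. Release, rise and look into the pockets.

```bash
python3 -m creep '[[0,0,0,0,0.35],[0,0,0,0,0.35],[0,0,-2,0,0.35],[0,0,-7,0,0.35],[-2,-2,-12,0,0.35],[-5,-6,-16,0,0.35],[-7,-9.8,-17,0,0.35],[-7,-9.8,-17,0,0.35]]' 30; python3 -m creep '[[0,0,0,0,0.35],[0,0,0,0,0.35]]' 30; python3 - <<'E'
from h import *
c=cam('wrist'); save(c,'w2.png'); np.save('w2.npy',c,allow_pickle=True)
E
```

```text
clock: 5.0
eef_pos: [0.5404, -0.2688, 0.2259]
tcp_rot: [[-0.223, 0.975, 0.002], [0.975, 0.223, -0.002], [-0.002, 0.002, -1.0]]
force: [0.5, 0.5, -1.0]
opening: 0.0557
clock: 5.25
eef_pos: [0.5424, -0.2662, 0.2229]
tcp_rot: [[-0.227, 0.974, -0.0], [0.974, 0.227, 0.0], [0.0, -0.0, -1.0]]
force: [0.9, 0.7, -0.4]
opening: 0.0552
```

View pics/w2.png

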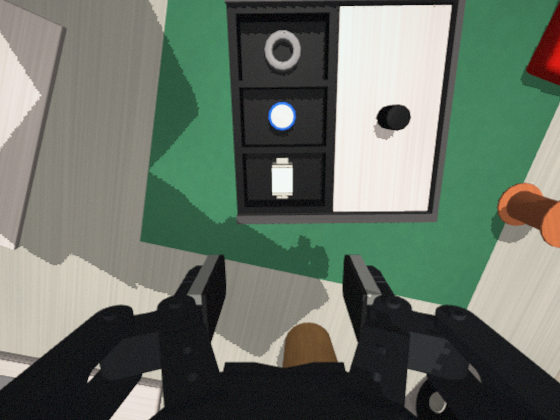

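The cover is clear of all three pockets, its near edge around column 335. The ring is at (282,50), the capacitor at (282,116) and the fuse in the y = -62 pocket at (282,178). I'll measure the fuse and cover.

```bash
cat > fz.py <<'E'
from h import *
def fuse(c,lo,win):
    W=pts(c); F=c['frame'].astype(int); x0,y0,x1,y1=win
    m=np.zeros(F.shape[:2],bool); m[y0:y1,x0:x1]=(F.min(2)>90)[y0:y1,x0:x1]
    cn=max(cv2.findContours(m.astype(np.uint8),0,1)[0],key=cv2.contourArea)
    body=m&(W[...,2]>lo); z=np.nanmedian(W[body][:,2]); 
    v,u=np.nonzero(body); Q=np.array([ray(c,a,b,z)[:2] for a,b in zip(u,v)]).astype(np.float32)
    print('topz',z,'n',len(Q),'rect',cv2.minAreaRect(Q),'median depth',np.nanmedian(W[body],0))
    return W
E
python3 - <<'E'
from fz import *
c=np.load('w2.npy',allow_pickle=True).item(); W=fuse(c,.026,(250,152,320,208))
F=c['frame']; p=(F.min(2)>110)&(W[...,2]>.040)&(W[...,2]<.048); p[:,:325]=0; p[:,455:]=0
P=W[p]; r=cv2.minAreaRect(P[:,:2].astype(np.float32)); print('cover',r,np.median(P[:,2]))
k=(F.max(2)<70)&(W[...,2]>.07)&(W[...,2]<.085); k[:90]=0;k[150:]=0; print('knob',np.median(W[k],0),k.sum())
f=(F.max(2)<60)&(W[...,2]<.02)&(W[...,2]>0); f[:150]=0;f[210:]=0;f[:,:240]=0;f[:,330:]=0; print('floor',np.median(W[f],0),f.sum())
s=arm.state(); print(s['eef_pos'])
# block-frame pocket prediction from knob start and yaw
for a in (12.3,13):
    a=np.radians(a); print(np.array([.5254,-.1996])-62e-3*np.array([-np.sin(a),np.cos(a)]))
E
```

```text
topz 0.032146589838365935 n 629 rect ((0.5381333827972412, -0.26171576976776123), (0.021824205294251442, 0.0318133570253849), 13.19367504119873) median depth [ 0.53814704 -0.26123964  0.03214659]
cover ((0.622569739818573, -0.17721104621887207), (0.10007733106613159, 0.18798239529132843), 13.732319831848145) 0.04442411837761262
knob [ 0.6200637  -0.17779562  0.07625228] 511
floor [ 0.54616673 -0.26215632  0.00850129] 2949
[ 0.54246435 -0.26613966  0.22274763]
[ 0.53860788 -0.26017683]
[ 0.53934697 -0.26001094]
```

The fuse is at (0.5381, -0.2615), top 0.032, with a 21.8 mm width at yaw 13.2°, inside the predicted pocket (floor 0.0085). The cover's knob centre is at x of about 45 in the block's frame. Descend part way with a 40 mm opening and check.

```bash
python3 -m creep '[[0.55,-0.3,5,0,0.53],[0.55,-0.3,10,0,0.53],[0.55,-0.3,14,0,0.53],[0.55,-0.3,15,0,0.53],[0.55,-0.3,15,0,0.53],[0.55,-0.3,15,0,0.53]]' 30; python3 - <<'E'
from fz import *
s=arm.state(); R=s['tcp_rot']; print((R.T@(np.array([.5381,-.2615,.012])-s['eef_pos'])*100).round(2))
c=cam('wrist'); save(c,'w3.png')
E
```

```text
clock: 6.05
eef_pos: [0.5386, -0.2625, 0.0746]
tcp_rot: [[-0.226, 0.974, 0.002], [0.974, 0.226, -0.001], [-0.002, 0.002, -1.0]]
force: [-0.6, 0.3, 0.5]
opening: 0.0401
[ 0.12 -0.03  6.26]
```

View pics/w3.png

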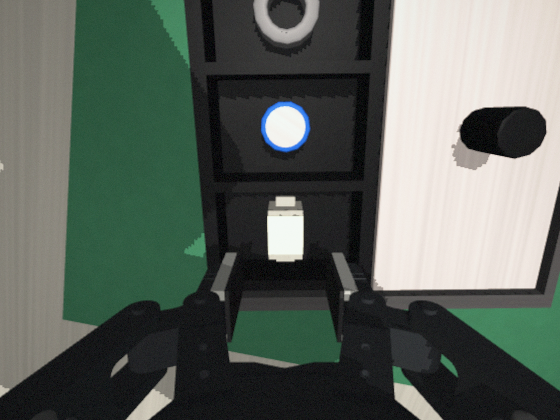

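The fuse at (285,230) is centred between the open fingers (230 and 343), with room to the pocket walls. Descend and grip.

```bash
python3 -m creep '[[0.1,0,3,0,0.53],[0.1,0,5,0,0.53],[0.1,0,6.1,0,0.53],[0.1,0,6.2,0,0.53],[0.1,0,6.2,0,0.85],[0.1,0,6.2,0,0.85],[0.1,0,6.2,0,0.85],[0.1,0,6.2,0,0.85]]' 30; python3 -m creep '[[0,0,0,0,0.85]]' 30
```

```text
clock: 7.1
eef_pos: [0.538, -0.2615, 0.012]
tcp_rot: [[-0.226, 0.974, 0.001], [0.974, 0.226, -0.001], [-0.001, 0.001, -1.0]]
force: [-0.2, 0.4, 7.3]
opening: 0.0212
clock: 7.22
eef_pos: [0.538, -0.2615, 0.012]
tcp_rot: [[-0.226, 0.974, 0.001], [0.974, 0.226, -0.001], [-0.001, 0.001, -1.0]]
force: [-0.4, 1.0, 6.8]
opening: 0.0214
```

```bash
python3 -m creep '[[0,0,-1,0,0.85],[0,0,-4,0,0.85],[0,0,-9,0,0.85],[0,0,-14,0,0.85],[0,0,-14,0,0.85],[0,0,-14,0,0.85]]' 30; python3 -m creep '[[5,1.5,0,1,0.85],[10,3,0,2,0.85],[15,5,0,3,0.85],[20,6.5,0,4,0.85],[25,8,0,5,0.85],[30,10,0,6,0.85],[35,11.5,0,6.4,0.85],[40,13,0,6.4,0.85]]' 30;python3 -m creep '[[2,1,0,0,0.85],[3,1,0,0,0.85],[3,1,0,0,0.85]]' 30; python3 - <<'E'
from fz import *
s=arm.state(); R=s['tcp_rot']; print(s['opening'],(R.T@(np.array([.588,.3065,.15])-s['eef_pos'])*100).round(2))
c=cam('wrist'); save(c,'w4.png'); np.save('w4.npy',c,allow_pickle=True)
E
```

```text
clock: 7.98
eef_pos: [0.5372, -0.261, 0.1509]
tcp_rot: [[-0.226, 0.974, -0.0], [0.974, 0.226, 0.0], [0.0, -0.0, -1.0]]
force: [0.2, 0.7, -0.6]
opening: 0.0215
clock: 8.98
eef_pos: [0.5731, 0.1594, 0.1493]
tcp_rot: [[-0.116, 0.993, -0.003], [0.993, 0.116, -0.001], [-0.0, -0.003, -1.0]]
force: [0.4, -1.0, -0.3]
opening: 0.0215
clock: 9.35
eef_pos: [0.5799, 0.1882, 0.1504]
tcp_rot: [[-0.116, 0.993, -0.001], [0.993, 0.116, -0.001], [-0.0, -0.001, -1.0]]
force: [-0.3, -0.2, -0.4]
opening: 0.0216
0.021583753247753426 [11.66  2.18  0.03]
```

View pics/w4.png

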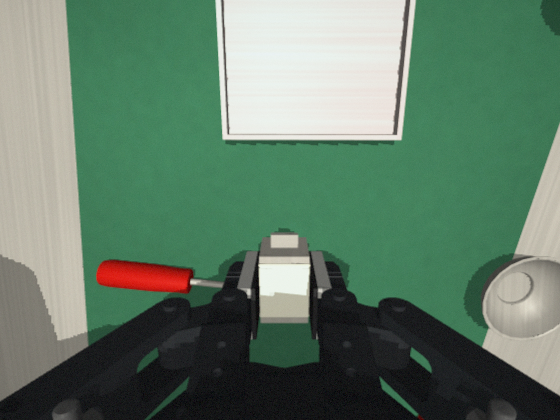

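The fuse is held level and straight. The tray's near outer corners are at (222,139) and (402,139). Check the tray position from these.

```bash
python3 - <<'E'
from fz import *
c=np.load('w4.npy',allow_pickle=True).item(); W=pts(c)
a,b=ray(c,222,137,.015),ray(c,402,137,.015); d=b-a; L=np.linalg.norm(d); d/=L; n=np.array([-d[1],d[0],0])
print(a,b,L,np.degrees(np.arctan2(d[1],d[0])),'centre',(a+b)/2+n*.065)
print('rim z',np.nanpercentile(W[125:145,230:395,2],97),'floor',np.nanmedian(W[40:110,250:380,2]))
E
```

```text
[0.52137108 0.23383839 0.015     ] [0.67142968 0.25154821 0.015     ] 0.1511000438573115 6.730875996843033 centre [0.588782   0.30724529 0.015     ]
rim z 0.016293873253148686 floor 0.004479216679596831
```

The tray is confirmed: centre (0.589, 0.307), floor 0.0045, length 151 mm. Move over it and down to just above the floor.

```bash
python3 -m creep '[[6,1.1,0,0,0.85],[11,2,0,0,0.85],[11.7,2.2,2,0,0.85],[11.7,2.2,6,0,0.85],[11.7,2.2,10,0,0.85],[11.7,2.2,13,0,0.85],[11.7,2.2,13.8,0,0.85],[11.7,2.2,13.8,0,0.85]]' 30; python3 -m creep '[[0,0,0.15,0,0.85],[0,0,0.3,0,0.85],[0,0,0.3,0,0.85],[0,0,0.3,0,0.85]]' 30
```

```text
clock: 10.4
eef_pos: [0.5888, 0.3065, 0.0131]
tcp_rot: [[-0.115, 0.993, -0.0], [0.993, 0.115, -0.0], [-0.0, -0.0, -1.0]]
force: [0.5, -0.4, 0.0]
opening: 0.0215
clock: 10.9
eef_pos: [0.5886, 0.3076, 0.0103]
tcp_rot: [[-0.116, 0.993, 0.0], [0.993, 0.116, 0.0], [0.0, 0.0, -1.0]]
force: [-0.0, -0.5, -0.4]
opening: 0.0212
```

No contact yet. Creep down until the force shows it.

```bash
python3 -m creep '[[0,0,0.1,0,0.85],[0,0,0.15,0,0.85],[0,0,0.15,0,0.85]]' 30; python3 -m creep '[[0,0,0.1,0,0.85],[0,0,0.1,0,0.85],[0,0,0.1,0,0.85]]' 30
```

```text
clock: 11.28
eef_pos: [0.5885, 0.3075, 0.0084]
tcp_rot: [[-0.116, 0.993, -0.0], [0.993, 0.116, -0.0], [-0.0, -0.0, -1.0]]
force: [-0.4, -0.7, 0.0]
opening: 0.0215
clock: 11.65
eef_pos: [0.5886, 0.3075, 0.008]
tcp_rot: [[-0.116, 0.993, 0.0], [0.993, 0.116, 0.0], [-0.0, 0.0, -1.0]]
force: [-1.1, -0.7, 4.8]
opening: 0.0213
```

Contact: 4.8 N at TCP z 0.008, as predicted. Release, rise and back off.

```bash
python3 -m creep '[[0,0,0,0,0.6],[0,0,0,0,0.5],[0,0,0,0,0.5],[0,0,-1,0,0.5],[0,0,-4,0,0.5],[0,0,-9,0,0.5],[-3,0,-14,0,0.5],[-8,0,-17,0,0.5]]' 30; python3 -m creep '[[-6,-1,0,0,0.5],[-10,-2,0,0,0.5],[-10,-2,0,0,0.5],[-10,-2,0,0,0.5],[-10,-2,0,0,0.5]]' 30; python3 - <<'E'
from fz import *
c=cam('wrist'); save(c,'w5.png'); W=pts(c); t=cam('scene'); save(t,'scene5.png')
E
```

```text
clock: 12.65
eef_pos: [0.5981, 0.2283, 0.1808]
tcp_rot: [[-0.118, 0.993, 0.003], [0.993, 0.118, 0.001], [0.0, 0.004, -1.0]]
force: [0.4, 0.4, 0.4]
opening: 0.0426
clock: 13.28
eef_pos: [0.5896, 0.1274, 0.1777]
tcp_rot: [[-0.117, 0.993, 0.0], [0.993, 0.117, 0.0], [0.0, 0.0, -1.0]]
force: [-0.2, 0.8, -0.9]
opening: 0.0427
```

View pics/w5.png

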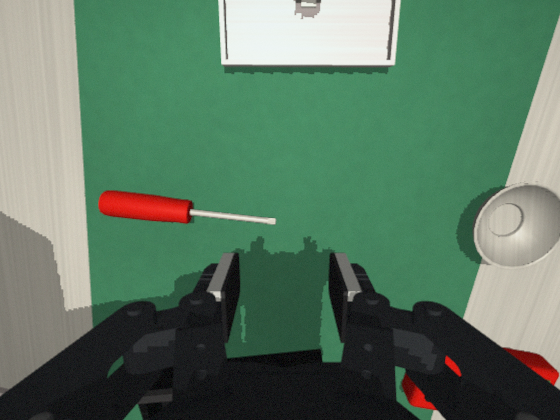

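View pics/scene5.png

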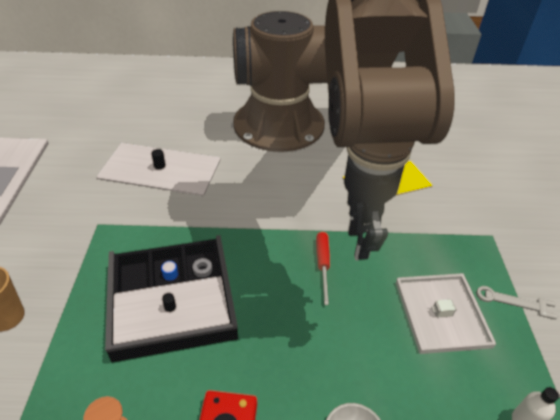

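The scene view shows the fuse lying flat in the tray at (445,308) and the cover slid back on the block with its knob at (169,302). The gripper touches nothing. I'll do a final numeric check and hand in.

```bash
python3 - <<'E'
from h import *
c=cam('scene'); W=pts(c)
q=W[295:322,432:460].reshape(-1,3); print('fuse top z',np.nanpercentile(q[:,2],[95,99]), np.nanmedian(q[q[:,2]>.022],0))
k=W[285:315,155:185]; k=k[(k[...,2]>.07)]; print('knob',np.nanmedian(k,0)); print('plate z',np.nanmedian(W[318:325,140:150,2]),np.nanmedian(W[296:303,200:210,2]))
a=np.radians(13); p=np.nanmedian(k,0)[:2]-np.array([.5254,-.1996]); print('knob travel',p@[np.cos(a),np.sin(a)])
print(arm.state()['clock']); print(arm.sign_off())
E
```

```text
fuse top z [0.02856626 0.02954416] [0.58973373 0.30508359 0.02740549]
knob [ 0.62350015 -0.17628323  0.07551161]
plate z 0.043953394048477645 0.044224470444484354
knob travel 0.10083098124186453
13.425
the job is handed in; nothing more can be done
None
```

The job is done and handed in at 13.4 s. I slid the cover back by its knob, took the fuse from the y = -62 mm pocket, and set it down flat in the tray, releasing it only after a 5 N contact with the tray floor.

**Cover:** It lies flat on the block, with its plate top at 0.044 m. The measured knob travel was about 99 mm by the arm and 101 mm by the last picture, which puts the knob at x of about 45 to 47 mm. The pockets are clear from 37 mm and the stop is at 49 mm. The 2 mm difference is within the calibration.

**Fuse:** It lies near the tray's centre at about (0.59, 0.305). Its top is at about 0.028 m, as expected for a 24 mm fuse on the 4 mm tray floor.

**Robot:** The gripper was clear of everything at the end, and the highest force I read was about 10 N. One wrist picture was motion-blurred, so I repeated it after the arm settled. The last wrist picture showed only the near end of the fuse, so the final fuse check rests on the scene camera alone. No check failed.

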